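Open the pantry jar in the bracing block

TASK

Lift the closed square glass jar with the yellow cap out of its round pocket in the grey tray, keeping it shut, and set it gently, all the way down, into the square socket of the orange block, which stops it from spinning. Then unscrew the tight cap anticlockwise (seen from above), stopping when its threads let go a little short of a quarter turn, and lift it straight off the jar. Finish while still holding the cap level and still, 2 or 3 cm above the jar's mouth, with the jar left standing in the socket and everything else left where it was.

Things in the scene. Friction and masses are not known exactly. Their poses are not given: they have to be found in the camera images.
- jar_mid (a point): Loose square pale-green glass jar, 0.2 to 0.4 kg. Body 60 x 60 x 58 mm high, rounded upright corners; neck 42 mm across; rim 87 mm above the base; 95 mm high with its cap. This point is on its axis, 30 mm above the base; z up the jar, x and y square to its flat sides (it fits the socket in four yaws). Starts shut in one of the round pockets, where it turns freely.
- cap_mid (a point): Centre of the yellow round screw cap (58 mm across, 27 mm high, 40 g, finely faceted, white stripe on top along its +x), 51.5 mm above jar_mid while closed: lower edge 68 mm, top 95 mm above the jar's base; z up. It is a separate loose body, screwed on. The jar can be carried by it. It must be raised 23 mm to clear the neck.
- seal (a joint): Turn (rad) of the black rubber seal in the jar's mouth relative to the jar: 0 closed, growing as the cap turns anticlockwise. A 4 mm high bar on it fits a slot in the cap with 0.07 rad of play, so it shows how far the cap is unscrewed: threads let go at about 0.75 to 0.85, hard stop at about 1.6 (do not force it that far). It stays in the jar when the cap is lifted off.
- socket (a point): Centre of the floor of the square socket in the orange block, fixed to the cupboard floor. Block 110 x 110 x 40 mm high; the socket is 66 x 66 mm and 22 mm deep, its floor 18 mm above the work surface, with a 6 mm 45 deg bevel round its mouth. x and y lie along the socket's sides, z up. Jar fully home: jar_mid 30 mm above this point.
- pocket_left (a point): Centre of the floor of one round pocket (80 mm across, 22 mm deep, floor 18 mm above the work surface) in the fixed grey tray, 120 x 260 x 40 mm high; its y runs along the tray's long side, z up.
- pocket_right (a point): The same for the other pocket, 120 mm away along the tray's -y. One pocket holds the jar, the other a green tin.
- tin: Green closed tin, 60 mm across, 75 mm high, in the pocket beside the jar; origin at the centre of its underside. Leave alone.
- keeper: Red plastic onion-shaped keeper, 92 mm across, 100 mm high, on the grey tier at the back; origin under its centre. Leave alone.
- press: Steel garlic press, about 165 mm long along its y, 25 mm high, on the back tier; origin on its underside near its middle. Leave alone.
- lid_a: Blue plastic lid, 92 mm across, 12 mm high, on the back tier; origin under its centre. Leave alone.
- lid_b: The matching blue lid beside it. Leave alone.
- tuna: Low yellow can, 84 mm across, 38 mm high, at the right side; origin under its centre. Leave alone.
- spoon: Wooden spoon lying at the left side; origin near its middle. Leave alone.
- cap: The cap, origin at the centre of its lower edge. Three inner lugs hook under the neck's threads: it rises only 1 to 3 mm until turned about 50 deg anticlockwise (from above) relative to the jar, comes straight up freely between 50 and 90 deg, and meets a stop at about 94 deg. It need not rise while turning. Turning takes about 0.3 N m.
- jar: The jar, origin at the centre of its underside. In the socket it may turn up to about 10 deg either way before the socket braces it, so turning the gripper on the cap by about 80 deg frees the cap.
Mind the look-alikes: they are no part of the job. Of the things like the cap, leave any that is purple; of the rest the larger one is meant.

How it is judged:
On the way, in this order (a step that is already met when the one before it is completed fails the run):
1. the shut jar is lifted upright, clear of the tray (height (world z) of jar_mid above 0.08 m and value of joint seal below 0.4 rad and angle between jar_mid's own z axis and vertical below 0.4 rad), for 0.1 s.
2. the jar, still shut, is fully home in the square socket (horizontal distance between jar_mid and socket below 0.009 m and z of jar_mid in the frame of socket below 0.035 m and angle between jar_mid's own z axis and vertical below 0.12 rad and value of joint seal below 0.45 rad and z of cap_mid in the frame of jar_mid below 0.057 m), for 0.2 s.
3. the cap is unscrewed until the threads let go, the jar braced in the socket (horizontal distance between jar_mid and socket below 0.009 m and z of jar_mid in the frame of socket below 0.035 m and angle between jar_mid's own z axis and vertical below 0.12 rad and value of joint seal above 0.72 rad and z of cap_mid in the frame of jar_mid below 0.065 m), for 0.05 s.
At the end, for the whole second after the job is handed in: Jar untouched and fully home in the socket (9 mm, under 5 mm off its floor, tilt under 0.12 rad), seal turned 0.72 to 1.52 rad; the fingers hold the cap still, level within 0.2 rad, over the jar within 20 mm, its lower edge 5 to 50 mm above the rim, not touching the jar (horizontal distance between jar_mid and socket below 0.009 m and z of jar_mid in the frame of socket below 0.035 m and angle between jar_mid's own z axis and vertical below 0.12 rad and value of joint seal between 0.72 and 1.52 rad and z of cap_mid in the frame of jar_mid between 0.0755 and 0.1205 m and horizontal distance between cap_mid and jar_mid below 0.02 m and angle between cap_mid's own z axis and vertical below 0.2 rad and linear speed of each of cap, jar below 0.03 m/s and contact force between cap and jar below 0.2 N and contact force between the fingers and cap above 1 N and contact force between each of the arm, the fingers and jar below 0.5 N); the arm keeps its last pose, push and grip.
It fails at once if the cap is unscrewed while the jar is not in the socket (value of joint seal above 0.6 rad and (horizontal distance between jar_mid and socket above 0.012 m or z of jar_mid in the frame of socket above 0.045 m)).
It fails at once if the cap is turned on, hard against the stop, after the threads have let go (value of joint seal above 1.52 rad).
It fails at once if the jar is tipped over (angle between jar_mid's own z axis and vertical above 0.7 rad).
It fails at once if the glass jar is dropped into the socket (horizontal distance between jar_mid and socket below 0.02 m and z of jar_mid in the frame of socket below 0.055 m and linear speed of jar above 0.5 m/s).
It fails at once if something else is disturbed (moved more than 30 mm) (distance of any of tin, keeper, press, lid_a, lid_b, tuna, spoon from where it was at the start of the episode above 0.03 m).
It also fails if it takes over 45 s, if anything falls off the work surface, if the arm or the gripper's body presses on something with over 40 N, if the wrist force passes 120 N, or if a joint passes its speed limit or range.

ROBOT

A 7-joint arm with a two-finger parallel gripper is mounted at the origin on the work surface. World frame = base frame: x ahead of the robot, y to its left, z up, the work surface at z = 0. Lengths are in m, angles in rad, forces in N, time in s.
With the tool pointing down it reaches from about 0.4 to 0.85 m from the base axis. Payload 4.4 kg.
Tool frame: the origin (TCP) lies midway between the tips of the shut fingers; the grasp point (between the pads) lies r.tcp_to_grasp behind it (r.tcp_to_grasp is the distance from the TCP to the grasp point, in m); x points along the fingers, y is the direction in which the jaws open and shut, and the axes are right-handed (so a half turn about x gives the same grasp; the last joint's range is limited). The gripper opens to 94 mm and grips with 3 to 60 N. Pads are 16 mm wide; open, the fingers measure 119 mm over their backs; the gripper's body (75 mm by 177 mm) begins 78 mm behind the grasp point.
Start: joints at [-1.29, 0.628, 0.038, 1.517, -0.027, 0.996, -0.02], TCP at [0.221, 0.611, 0.205] pointing down, gripper open.
Joint ranges: [-3.06, 3.06], [-0.37, 2.12], [-1.25, 1.32], [0.18, 2.47], [-1.1, 4.24], [0.23, 1.98], [-2.94, 2.94]. Speed limits (rad/s): [2.57, 2.57, 3.14, 3.14, 3.14, 3.14, 3.14].

INTERFACE

Orientations are given as a rotation vector (axis times angle).
In Python, from plant import r gives the robot as it stands.
- The arm moves only by the shell command python3 -m pendant 'ROWS'. ROWS is text: rows parted by semicolons, each of 7 numbers parted by spaces: the shift along the world's x, y, z in cm, then the turn, a rotation vector about the world's x, y, z in rad, then the closure in counts, from 0 (fully open) to 255 (shut). A call has 1 to 12 rows; each row shifts and turns the commanded pose from where the row before left it; what a row does not reach is not made up. A row lasts 1/8 s, in which the tool goes at most 62.5 mm and 10.7 degrees, less where a joint would pass 70% of its speed; a pose out of reach is approached as far as the arm can. A call is refused whole if a number of a shift passes 6.25 or a number of a turn 0.188, either way. A call with a gripper value outside its range is refused whole. The fingers move at their own pace and stop on an object; the grip force is fixed at half the most. Time passes only in rows, so rows that do not move let the fingers close. It gives the time, the measured TCP pose, the force and the opening at its end, in the units of the state.
- r.get_state(): the state, without advancing time (a new reading comes with each control period).
- r.read_camera(name): name is "side" or "top"; returns (picture, depth): 384x512x3 uint8, red, green, blue; 384x512 float32, m along the optical axis (not along the pixel's ray), 0 where there is no reading.
- r.camera_params(name): a dict with "vfov" (degrees; the focal length in pixels is half the picture's height over the tangent of half this angle, whatever the lens; pixels are square), "cx", "cy" (the principal point, pixels), "view" (4x4, takes a point from world to camera coordinates). Camera axes: x right, y up, looking along -z (the intrinsics and any distortion apply to the point x, -y, -z); pixel columns grow to the right and rows downward; lengths in m; the calibration is good to about 2 mm. A picture is of the moment at which its call begins. camera_params takes no time and is no camera call.
- r.hand_in(): hands the job in, once; it reports no verdict.
Trained networks look in the newest picture that a camera, given by its name, has taken for a name from the list of things; names that differ only in an ending like _2 or _b are one class to them, and where a whole thing is asked for, a point or a joint stands for the part that bears it (a point fixed in the world has none). Each returns a list of dicts, best first, with "p" (0 to 1); they miss things now and then, are a little off and sometimes report something else, mostly with a low value. They report only what shows in the picture. A call takes as long as a camera call. They do not tell look-alikes from the thing itself.
- r.search_frame(query, camera): "point" ([column, row] in pixels, amid what is visible of it).
- r.silhouettes(query, camera): "pixels" (384x512 bool, what is visible of it) and "point" ([column, row] in pixels, amid what is visible of it).
The state is a dict: "time": time; "joint_pos": joint angles; "qvel": joint speeds; "effort": joint torques, N m; "tool_pos": TCP position; "eef_rot": TCP orientation; "force": force on the tool from outside, world axes, zero at the start; "wrist_torque": the same for the moment, N m; "width": finger opening in m.
Only numpy, scipy, OpenCV 4.12 (cv2) and the standard library are available. Lean on these libraries where they do the work, as an engineer would, in place of code of your own. Each camera call takes 0.05 s, during which the arm holds its last target. There are 200 camera calls.

## Working session

There is one attempt and no reset: what is moved stays moved. The work goes in short steps, Python scripts to look and compute and a shell command to move; the robot and the scene stay as the last step left them, time stands still between calls to the robot, and variables do not carry over. Pictures are saved under pics/ and viewed, about 8 in all and at most 12, crops included, and the job is handed in when it is done.

```bash
mkdir -p pics
cat > h.py <<'E'
import numpy as np, cv2
from plant import r
def cloud(cam):
    img,d=r.read_camera(cam); p=r.camera_params(cam)
    f=192/np.tan(np.radians(p['vfov'])/2)
    v,u=np.mgrid[0:384,0:512]
    P=np.stack([(u-p['cx'])/f*d,-(v-p['cy'])/f*d,-d,np.ones_like(d)],-1)
    W=P@np.linalg.inv(np.array(p['view'])).T
    W=W[...,:3].copy(); W[d==0]=np.nan
    return img,d,W
E
python3 - <<'E'
from h import *
ims=[]
for c in ('side','top'):
    img,d,W=cloud(c); ims.append(img)
    p=r.camera_params(c); print(c,{k:v for k,v in p.items() if k!='view'}, np.round(np.linalg.inv(p['view'])[:3,3],3))
    np.savez('/tmp/%s.npz'%c,img=img,W=W)
    for q in ('cap','jar','socket','pocket_left','tin','keeper','tuna','spoon'):
        for o in r.silhouettes(q,c)[:3]:
            m=o['pixels']; w=W[m]; w=w[~np.isnan(w[:,0])]
            print(q,round(o['p'],2),np.round(o['point']),m.sum(), np.round(np.median(w,0),3) if len(w) else None, np.round(np.percentile(w,[2,98],axis=0),3).tolist() if len(w) else None)
    cv2.imwrite('pics/%s0.png'%c,img[...,::-1])
print(r.get_state(), r.tcp_to_grasp)
E
```

```text
side {'vfov': 48.342560655054875, 'cx': 266.90257774582733, 'cy': 194.03588972015186} [-0.074 -0.851  0.92 ]
cap 0.58 [225. 175.] 255 [0.519 0.123 0.11 ] [[0.497, 0.104, 0.087], [0.549, 0.157, 0.115]]
cap 0.55 [249. 219.] 297 [ 0.505 -0.023  0.025] [[0.481, -0.045, -0.001], [0.553, 0.011, 0.03]]
cap 0.5 [196. 210.] 149 [0.397 0.133 0.018] [[0.377, 0.117, 0.001], [0.418, 0.161, 0.022]]
jar 0.86 [226. 188.] 289 [0.509 0.11  0.06 ] [[0.493, 0.101, 0.031], [0.55, 0.151, 0.081]]
socket 0.82 [275. 258.] 1599 [ 0.473 -0.199  0.032] [[0.415, -0.255, -0.0], [0.532, -0.133, 0.042]]
pocket_left 0.74 [217. 193.] 1370 [0.488 0.128 0.037] [[0.461, 0.063, 0.001], [0.584, 0.318, 0.043]]
tin 0.89 [208. 169.] 372 [0.516 0.237 0.074] [[0.494, 0.223, 0.029], [0.547, 0.276, 0.095]]
keeper 0.58 [296. 165.] 551 [0.738 0.024 0.105] [[0.714, -0.002, 0.051], [0.787, 0.083, 0.142]]
keeper 0.37 [218. 191.] 1402 [0.489 0.128 0.037] [[0.461, 0.063, 0.0], [0.585, 0.318, 0.043]]
tuna 0.67 [400. 323.] 1066 [ 0.555 -0.563  0.036] [[0.527, -0.599, -0.0], [0.601, -0.523, 0.041]]
tuna 0.55 [298. 161.] 573 [0.739 0.024 0
[... 1279 characters left out ...]
27]]
{'time': 0.9, 'joint_pos': array([-1.28975375,  0.62836652,  0.03852125,  1.51743815, -0.02701543,
        0.99626931, -0.02001031]), 'qvel': array([ 3.32518171e-05, -2.10019151e-03,  1.82326117e-03, -1.39444326e-03,
       -1.29129242e-03,  8.25771482e-05, -9.64871228e-04]), 'effort': array([-1.12434009e-03, -5.49588382e+01,  1.14290591e+00, -1.86945891e+01,
       -5.22385421e-02,  1.56718853e-02,  2.70174019e-05]), 'tool_pos': array([0.22093877, 0.61130697, 0.20548829]), 'eef_rot': array([ 0.27224587,  1.55363315, -0.27217832]), 'force': array([ 0.15145472, -0.57008478, -0.83371785]), 'wrist_torque': array([ 0.06634894, -0.00871022,  0.05773643]), 'width': 0.09410374546375641} 0.0188
```

Run:
```python
from h import *
t=cv2.imread('pics/top0.png'); s=cv2.imread('pics/side0.png')
a=cv2.resize(t[130:270,90:430],(800,330),interpolation=cv2.INTER_CUBIC)
b=cv2.resize(s[130:310,140:440],(450,270),interpolation=cv2.INTER_CUBIC)
o=np.zeros((600,800,3),np.uint8);o[:330]=a;o[330:,:450]=b
cr=cv2.resize(t[190:265,190:265],(270,270),interpolation=cv2.INTER_CUBIC);o[330:,470:740]=cr
cv2.imwrite('pics/a.png',o)
from scipy.optimize import least_squares
for c in ('top','side'):
    z=np.load(f'/tmp/{c}.npz');W=z['W'];img=z['img'].astype(int)
    x,y,h=W[...,0],W[...,1],W[...,2]
    m=(abs(x-.525)<.06)&(abs(y-.135)<.06)&(h>.1)
    print(c,'cap',m.sum(),np.round([(x[m].min()+x[m].max())/2,(y[m].min()+y[m].max())/2, x[m].mean(),y[m].mean(),np.median(h[m])],4))
    # yaws by min-area rectangles of block top and tray top
    for n,cx,cy,s in (('block',.475,-.19,.09),('tray',.525,.195,.17)):
        m=(abs(x-cx)<s)&(abs(y-cy)<s)&(h>.032)&(h<.05)
        P=W[m][:,:2].astype(np.float32)
        rc=cv2.minAreaRect(P*1000);print(c,n,m.sum(),rc)
    # socket floor
    m=(abs(x-.475)<.045)&(abs(y+.19)<.045)&(h>.008)&(h<.026)
    if m.sum()>20: print('floor',m.sum(),cv2.minAreaRect((W[m][:,:2]*1000).astype(np.float32)))
```

```text
top cap 213 [0.5267 0.1362 0.5268 0.1362 0.1133]
top block 558 ((478.997802734375, -189.25552368164062), (110.99796295166016, 109.86284637451172), 76.18669891357422)
top tray 1722 ((580.2169189453125, 191.48033142089844), (230.51708984375, 338.88824462890625), 1.657462239265442)
floor 299 ((468.62567138671875, -186.9343719482422), (65.13092041015625, 88.46062469482422), 75.73404693603516)
side cap 195 [0.5245 0.1318 0.5217 0.128  0.1114]
side block 789 ((477.1841125488281, -192.0787353515625), (114.93062591552734, 112.30406188964844), 76.83356475830078)
side tray 1264 ((577.6922607421875, 193.3252716064453), (233.1637725830078, 339.0560607910156), 1.0580949783325195)
floor 333 ((469.2645568847656, -181.15725708007812), (57.3257942199707, 90.02186584472656), 75.03008270263672)
```

View pics/a.png

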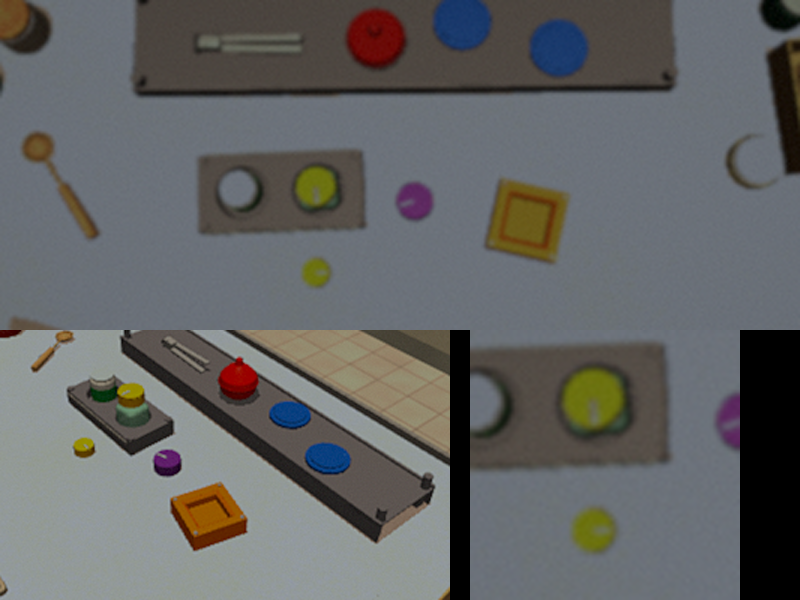

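Run:
```python
from h import *
from scipy.spatial.transform import Rotation as R
s=r.get_state(); print(R.from_rotvec(s['eef_rot']).as_matrix().round(3))
for c in ('top','side'):
    z=np.load(f'/tmp/{c}.npz');W=z['W'];img=z['img']
    hsv=cv2.cvtColor(img,cv2.COLOR_RGB2HSV).astype(int)
    d=W[...,:2]-[.526,.135]; rad=np.hypot(d[...,0],d[...,1]); ang=np.degrees(np.arctan2(d[...,1],d[...,0]))
    m=(rad<.055)&(W[...,2]>.05)&(W[...,2]<.085)
    print(c,m.sum())
    b=np.round(ang[m]/15).astype(int)*15
    for a in range(-180,181,15):
        k=b==a
        if k.sum(): print(a,k.sum(),round(rad[m][k].max()*1000,1),end=' | ')
    print()
    m=(rad<.027)&(W[...,2]>.1); sat=hsv[...,1]
    th=np.percentile(sat[m],50)
    w=np.clip(th*0.75-sat,0,None)*m; 
    print('stripe',th,w.sum(),(d*w[...,None])[m].sum(0)/max(w.sum(),1))
    P=(W[m&(w>0)][:,:2]-[.526,.135])*1000; print(P.round(0).tolist())
```

```text
[[-0.    0.34  0.94]
 [ 0.    0.94 -0.34]
 [-1.    0.   -0.  ]]
top 60
-180 1 27.8 | -165 4 38.8 | -150 4 32.0 | -135 6 33.4 | -120 7 34.9 | -105 4 31.4 | -90 1 28.3 | -75 2 28.6 | -60 4 31.5 | -45 5 47.3 | -30 4 52.1 | 105 1 43.6 | 120 3 34.0 | 135 5 35.8 | 150 4 33.7 | 165 4 30.5 | 180 1 28.0 | 
stripe 217.0 1308.25 [-0.01385779 -0.00033786]
[[-1.0, 3.0], [-2.0, -1.0], [-5.0, 3.0], [-5.0, -1.0], [-4.0, -4.0], [-8.0, 3.0], [-7.0, 0.0], [-8.0, -4.0], [-11.0, 3.0], [-12.0, -1.0], [-12.0, -4.0], [-15.0, 3.0], [-15.0, -0.0], [-15.0, -4.0], [-19.0, 3.0], [-18.0, -0.0], [-19.0, -4.0], [-23.0, 3.0], [-22.0, -1.0], [-22.0, -4.0], [-26.0, 3.0], [-26.0, -0.0], [-26.0, -5.0]]
side 191
-180 4 30.2 | -165 19 34.2 | -150 14 35.0 | -135 23 40.9 | -120 26 42.1 | -105 18 37.0 | -90 16 33.0 | -75 17 33.8 | -60 17 35.9 | -45 9 36.9 | -30 1 29.3 | 135 1 31.5 | 150 5 35.6 | 165 14 35.7 | 180 7 31.8 | 
stripe 255.0 1451.5 [-0.01187043 -0.00021812]
[[-7.0, 3.0], [-5.0, 0.0], [-2.0, -0.0], [-13.0, 7.0], [-10.0, 5.0], [-11.0, -2.0], [-8.0, -3.0], [-4.0, -3.0], [-21.0, -0.0], [-18.0, -0.0], [-15.0, -2.0], [-11.0, -3.0], [-24.0, -4.0], [-20.0, -4.0]]
```

```bash
python3 -m pendant '1.5 -2.3 0 0 0 -0.05 0; 2.8 -4.4 0 0 0 -0.1 0; 2.9 -4.5 0 0 0 -0.1 0; 2.9 -4.5 0 0 0 -0.1 0; 2.9 -4.5 0 0 0 -0.1 0; 2.9 -4.5 0 0 0 -0.1 0; 2.9 -4.5 0 0 0 -0.1 0; 2.9 -4.5 0 0 0 -0.1 0; 2.9 -4.5 0 0 0 -0.1 0; 2.9 -4.5 0 0 0 -0.1 0; 2 -3.1 0 0 0 -0.1 0; 1 -1.7 0 0 0 0 0'
python3 - <<'E'
from h import *
from scipy.spatial.transform import Rotation as R
s=r.get_state(); print(s['joint_pos'].round(2),s['tool_pos'],R.from_rotvec(s['eef_rot']).as_matrix().round(3).tolist(),s['time'])
E
```

```text
time: 2.4
tool_pos: [0.5269, 0.1344, 0.2056]
eef_rot: [1.081, 1.285, -1.081]
force: [-0.9, -0.2, -0.4]
width: 0.0938
[-0.54  0.5   0.35  1.82 -0.21  0.86  0.09] [0.52689911 0.13440223 0.20562518] [[0.001, 0.985, 0.172], [-0.001, 0.172, -0.985], [-1.0, 0.001, 0.001]] 2.4
```

```bash
python3 -m pendant '0 0.15 -2 0 0 0 0; 0 0 -3 0 0 0 0; 0 0 -3 0 0 0 0; 0 0 -2 0 0 0 0; 0 0 -1.2 0 0 0 0; 0 0 -0.6 0 0 0 0; 0 0 0 0 0 0 0; 0 0 0 0 0 0 150; 0 0 0 0 0 0 150; 0 0 0 0 0 0 150; 0 0 0 0 0 0 150; 0 0 0 0 0 0 150'
```

```text
time: 3.9
tool_pos: [0.526, 0.1379, 0.0876]
eef_rot: [1.08, 1.286, -1.08]
force: [-0.5, 0.1, 1.9]
width: 0.058
```

```bash
python3 -m pendant '0 0 0 0 0 0 255; 0 0 0 0 0 0 255; 0 0 0.4 0 0 0 255; 0 0 0.8 0 0 0 255; 0 0 1.2 0 0 0 255; 0 0 1.6 0 0 0 255; 0 0 1.6 0 0 0 255; 0 0 1.6 0 0 0 255; 0 0 1.2 0 0 0 255; 0 0 0.8 0 0 0 255; 0 0 0.4 0 0 0 255; 0 0 0 0 0 0 255'
python3 - <<'E'
from h import *
img,d,W=cloud('side'); np.savez('/tmp/s1.npz',img=img,W=W)
i2,d2,W2=cloud('top'); np.savez('/tmp/t1.npz',img=i2,W=W2)
o=r.silhouettes('jar','side'); 
s=r.get_state(); print(s['tool_pos'],s['force'],s['wrist_torque'])
for k in o[:2]:
    m=k['pixels']; w=W[m]; print(k['p'],k['point'],m.sum(),np.nanpercentile(w,[2,50,98],axis=0).round(3).tolist())
m=o[0]['pixels']; w=W[m]; w=w[(w[:,2]<.155)&(w[:,2]>.115)]
for z in np.arange(.115,.16,.008):
    k=w[abs(w[:,2]-z)<.004]
    print(round(z,3), len(k)); print(((k[:,:2]-s['tool_pos'][:2])*1000).round(0).astype(int).tolist())
cr=img[90:240,150:350,::-1]; cv2.imwrite('pics/b.png',cv2.resize(cr,(800,600),interpolation=cv2.INTER_CUBIC))
E
```

```text
time: 5.4
tool_pos: [0.5258, 0.1378, 0.1834]
eef_rot: [1.08, 1.287, -1.08]
force: [0.2, -0.7, -4.4]
width: 0.0583
[0.52554732 0.13772291 0.1829974 ] [ 0.21771082  0.33536264 -4.65860463] [-0.04668858  0.05045659 -0.03144795]
0.8 [225.1, 165.8] 400 [[0.493, 0.101, 0.001], [0.512, 0.11, 0.148], [0.653, 0.259, 0.176]]
0.115 5
[[26, -27], [13, -28], [-10, -34], [-21, -27], [-20, -31]]
0.123 35
[[27, -27], [26, -27], [-31, 9], [12, -31], [14, -33], [20, -31], [-31, 5], [-28, -4], [7, -32], [10, -33], [16, -31], [19, -31], [-30, 0], [-31, -8], [-29, -12], [3, -33], [8, -30], [-29, -10], [-30, -18], [-6, -35], [-2, -34], [1, -36], [-28, -14], [-30, -24], [-26, -24], [-15, -30], [-15, -36], [-9, -33], [-6, -34], [-26, -23], [-25, -28], [-24, -32], [-19, -30], [-18, -35], [-13, -33]]
0.131 52
[[26, -29], [-29, 18], [-28, 13], [19, -28], [21, -30], [26, -28], [-32, 13], [-32, 7], [-29, 5], [17, -30], [22, -28], [-31, 9], [-32, 0], [11, -33], [15, -32], [20, -31], [-32, 1], [-30, -2], [-28, -4], [4, -32], [6, -34], [-32, -5], [-29, -12], [-27, -14], [-24, -17], [-20, -27], [-11, -30], [-8, -32]
[... 888 characters left out ...]
4, 8], [-28, 5], [6, -31], [10, -30], [12, -32], [14, -35], [19, -33], [-34, 3], [-31, 1], [-29, -9], [-28, -13], [-26, -15], [3, -29], [4, -33], [8, -32], [-31, -5], [-30, -9], [-27, -11], [-29, -20], [-25, -25], [-8, -34], [-2, -31], [-2, -36], [-30, -16], [-29, -20], [-27, -23], [-27, -29], [-24, -29], [-22, -33], [-18, -32], [-15, -33], [-10, -30], [-11, -38], [-6, -36], [-27, -28], [-25, -31], [-22, -32], [-19, -34], [-18, -38], [-30, -27]]
0.155 22
[[27, -28], [18, -31], [-32, 9], [-32, 4], [-30, 2], [17, -32], [-33, 3], [-31, 0], [-29, -4], [-27, -5], [5, -33], [9, -33], [-32, -8], [-30, -11], [1, -33], [-11, -34], [-5, -36], [-27, -24], [-24, -30], [-19, -33], [-16, -35], [-13, -37]]
```

View pics/b.png

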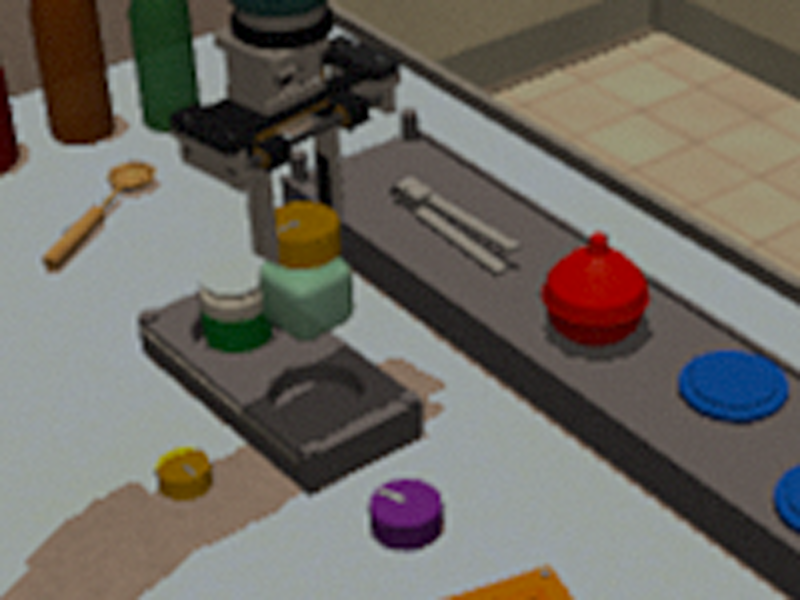

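```bash
cat >> h.py <<'E'
from scipy.optimize import least_squares
def sqfit(P,c0,a0,half,robust=.002):
    # distance of points to outline of a square of given half side
    def f(p):
        c,s=np.cos(p[2]),np.sin(p[2]); q=P-p[:2]; u=abs(q@[c,s]); v=abs(q@[-s,c])
        return np.maximum(u,v)-half
    o=least_squares(f,[*c0,a0],loss='soft_l1',f_scale=robust); return o.x,np.std(f(o.x))
E
python3 - <<'E'
from h import *
t=r.get_state()['tool_pos']
z=np.load('/tmp/s1.npz');W=z['W'].reshape(-1,3);W=W[~np.isnan(W[:,0])]
d=W[:,:2]-t[:2]; rad=np.hypot(*d.T)
m=(rad<.05)&(W[:,2]>.118)&(W[:,2]<.165)
for k in range(2):
  x,e=sqfit(W[m][:,:2],t[:2],.1,.03)
  q=W[m][:,:2]-x[:2]; 
print('jar side',m.sum(),x[:2].round(4),np.degrees(x[2]).round(1),e.round(4))
# block sides & top outline, side cam
for c in ('side','top'):
    z=np.load(f'/tmp/{c}.npz');W=z['W']
    x,y,h=W[...,0],W[...,1],W[...,2]
    if c=='side':
        m=(abs(x-.478)<.09)&(abs(y+.19)<.09)&(h>.008)&(h<.032)
        P=W[m][:,:2]; P=P[np.hypot(*(P-[.478,-.19]).T)>.0545]
        print('block side walls',len(P),sqfit(P,[.478,-.19],-.24,.055))
    mm=(abs(x-.478)<.09)&(abs(y+.19)<.09)&(h>.034)&(h<.05)
    P=W[mm][:,:2].astype(np.float32); hull=cv2.convexHull(P*1000)[:,0]/1000
    # dense contour
    img=np.zeros((400,400),np.uint8)
    hp=((hull-[.378,-.29])*2000); cv2.polylines(img,[hp.astype(np.int32)],True,255)
    q=np.argwhere(img.T>0)/2000+[.378,-.29]
    print(c,'outline',sqfit(q,[.478,-.19],-.24,.055))
    print(np.median(h[mm]))
print(t)
E
```

```text
jar side 283 [0.5263 0.1353] 7.7 0.0021
block side walls 284 (array([ 0.47762657, -0.19152985, -0.23885484]), np.float64(0.0011659005614659873))
side outline (array([ 0.47697244, -0.1926575 , -0.245865  ]), np.float64(0.0009213000979270801))
0.03899543197542654
top outline (array([ 0.47878448, -0.1891149 , -0.24277198]), np.float64(0.0004595578492249709))
0.04008684695217979
[0.52554732 0.13772291 0.1829974 ]
```

```bash
python3 -m pendant '-0.2 -1 0 0 0 -0.02 255; -0.3 -2 0 0 0 -0.035 255; -0.5 -3.2 0 0 0 -0.035 255; -0.5 -3.7 0 0 0 -0.04 255; -0.6 -4 0 0 0 -0.04 255; -0.6 -4 0 0 0 -0.04 255; -0.6 -4 0 0 0 -0.04 255; -0.5 -3.7 0 0 0 -0.04 255; -0.5 -3.2 0 0 0 -0.035 255; -0.3 -2 0 0 0 -0.035 255; -0.2 -1.4 0 0 0 -0.017 255; 0 -0.4 0 0 0 0 255'
python3 - <<'E'
from h import *
img,d,W=cloud('side')
s=r.get_state(); t=s['tool_pos'];print(t,s['eef_rot'],s['joint_pos'].round(2),s['wrist_torque'].round(2))
cv2.imwrite('pics/c.png',cv2.resize(img[160:310,190:390,::-1],(800,600),interpolation=cv2.INTER_CUBIC))
W=W.reshape(-1,3);W=W[~np.isnan(W[:,0])]
m=(np.hypot(*(W[:,:2]-t[:2]).T)<.05)&(W[:,2]>.118)&(W[:,2]<.165)
x,e=sqfit(W[m][:,:2],t[:2],-.24,.03); print('jar',x,e,W[m][:,2].min(), 'socket .4776 -.1917 -.241')
E
```

```text
time: 7.05
tool_pos: [0.4777, -0.1887, 0.1834]
eef_rot: [1.358, 1.106, -1.358]
force: [0.4, 1.5, -3.9]
width: 0.0579
[ 0.47798007 -0.18845436  0.18343505] [ 1.3572476   1.10626995 -1.35708467] [ 0.02  0.5   0.44  1.93 -0.29  0.78  0.42] [-0.12  0.05  0.01]
jar [ 0.47774263 -0.1916072  -0.25115969] 0.0018685180986465673 0.11828846647991298 socket .4776 -.1917 -.241
```

View pics/c.png

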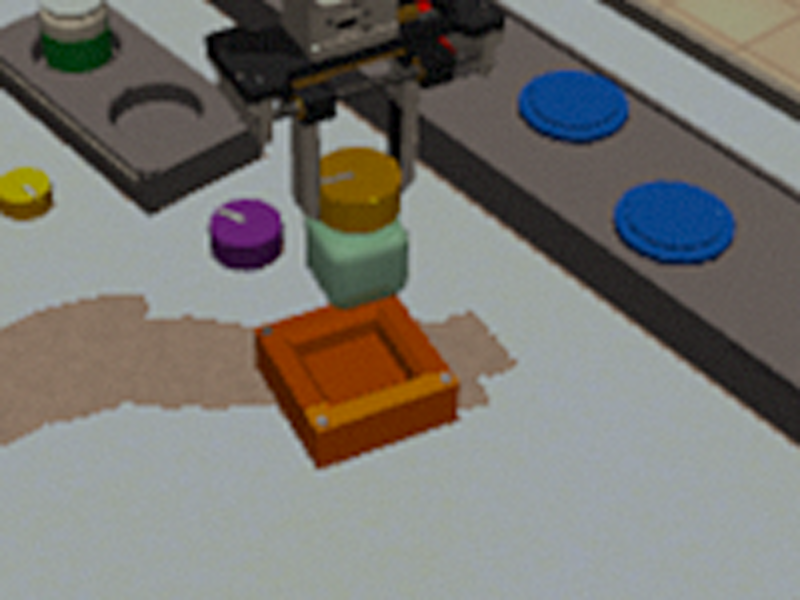

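The jar hangs upright over the socket at about (355, 250), its sides parallel to the socket's, so I descend.

```bash
python3 -m pendant '0 0 -0.6 0 0 0 255; 0 0 -1.3 0 0 0 255; 0 0 -1.6 0 0 0 255; 0 0 -1.6 0 0 0 255; 0 0 -1.1 0 0 0 255; 0 0 -0.6 0 0 0 255; 0 0 -0.5 0 0 0 255; 0 0 -0.4 0 0 0 255; 0 0 -0.4 0 0 0 255; 0 0 -0.4 0 0 0 255; 0 0 -0.3 0 0 0 255; 0 0 0 0 0 0 255'; python3 -c "
from plant import r;s=r.get_state();print(s['force'],s['wrist_torque'])"
```

```text
time: 8.6
tool_pos: [0.4778, -0.1881, 0.0953]
eef_rot: [1.357, 1.107, -1.357]
force: [-0.0, -0.1, -4.7]
width: 0.0579
[-0.02875037 -0.13798875 -4.69497114] [-0.03250629  0.09424894  0.02449785]
```

```bash
python3 -m pendant '0 0 -0.25 0 0 0 255; 0 0 -0.25 0 0 0 255; 0 0 -0.2 0 0 0 255; 0 0 -0.1 0 0 0 255; 0 0 0 0 0 0 255'
```

```text
time: 9.22
tool_pos: [0.4782, -0.1884, 0.0877]
eef_rot: [1.357, 1.106, -1.357]
force: [-1.0, -0.9, 0.2]
width: 0.0582
```

```bash
python3 -m pendant '0 0 -0.1 0 0 0 255; 0 0 0 0 0 0 255; 0 0 0 0 0 0 255'
python3 - <<'E'
from h import *
img,d,W=cloud('side'); s=r.get_state(); t=s['tool_pos'];print(t,s['force'],s['wrist_torque'],s['joint_pos'].round(2))
cv2.imwrite('pics/d.png',cv2.resize(img[175:300,200:367,::-1],(800,600),interpolation=cv2.INTER_CUBIC))
W=W.reshape(-1,3);W=W[~np.isnan(W[:,0])]
m=(np.hypot(*(W[:,:2]-t[:2]).T)<.05)&(W[:,2]>.046)&(W[:,2]<.07)
print(m.sum(),sqfit(W[m][:,:2],t[:2],-.24,.03))
E
```

```text
time: 9.6
tool_pos: [0.4783, -0.1884, 0.0876]
eef_rot: [1.358, 1.105, -1.356]
force: [-1.4, 0.5, 7.7]
width: 0.058
[ 0.47823188 -0.18837298  0.08757146] [-1.50920451  1.08778731  7.76721081] [ 0.09016391  0.51910198 -0.00766229] [ 0.09  0.64  0.34  2.01 -0.39  0.55  0.51]
176 (array([ 0.47801404, -0.19104476, -0.24675616]), np.float64(0.0019462307319568109))
```

View pics/d.png

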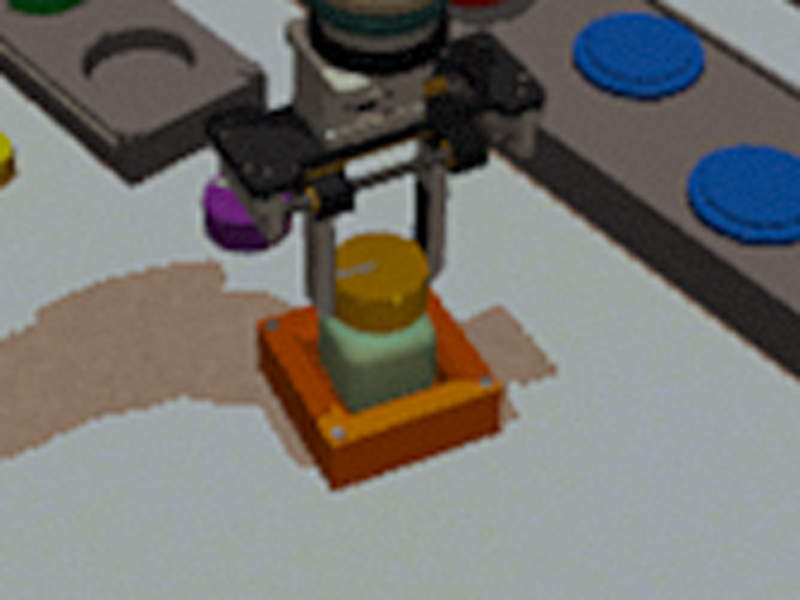

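```bash
python3 -m pendant '0 0 0.1 0 0 0.05 255; 0 -0.01 0 0 0 0.1 255; -0.02 -0.01 0 0 0 0.11 255; -0.02 -0.01 0 0 0 0.11 255; -0.03 -0.01 0 0 0 0.12 255; -0.03 -0.02 0 0 0 0.12 255; -0.03 -0.02 0 0 0 0.12 255; -0.03 -0.02 0 0 0 0.12 255; -0.03 -0.02 0 0 0 0.12 255; -0.03 -0.02 0 0 0 0.12 255; -0.02 -0.02 0 0 0 0.11 255; 0 0 0 0 0 0 255'
python3 - <<'E'
from h import *
from scipy.spatial.transform import Rotation as R
img,d,W=cloud('side'); s=r.get_state(); t=s['tool_pos'];print(t,s['force'],s['wrist_torque'],s['joint_pos'].round(2),s['time'])
M=R.from_rotvec(s['eef_rot']).as_matrix(); print('jaw yaw',np.degrees(np.arctan2(M[1,1],M[0,1])))
cv2.imwrite('pics/e.png',cv2.resize(img[175:300,200:367,::-1],(800,600),interpolation=cv2.INTER_CUBIC))
W=W.reshape(-1,3);W=W[~np.isnan(W[:,0])]
m=(np.hypot(*(W[:,:2]-t[:2]).T)<.05)&(W[:,2]>.046)&(W[:,2]<.07)
print(m.sum(),sqfit(W[m][:,:2],t[:2],-.24,.03))
E
```

```text
time: 11.15
tool_pos: [0.4751, -0.1897, 0.0876]
eef_rot: [0.451, 1.524, -0.45]
force: [-1.1, 1.6, 3.2]
width: 0.058
[ 0.47515329 -0.18968191  0.08764169] [-1.88711802  1.55237883  3.13155359] [ 0.25040353  0.34354271 -0.21753421] [ 0.32  0.61  0.01  2.01 -0.01  0.52  1.33] 11.2
jaw yaw 57.00523865097045
188 (array([ 0.4788803 , -0.19065659, -0.05908371]), np.float64(0.002050047411401878))
```

View pics/e.png

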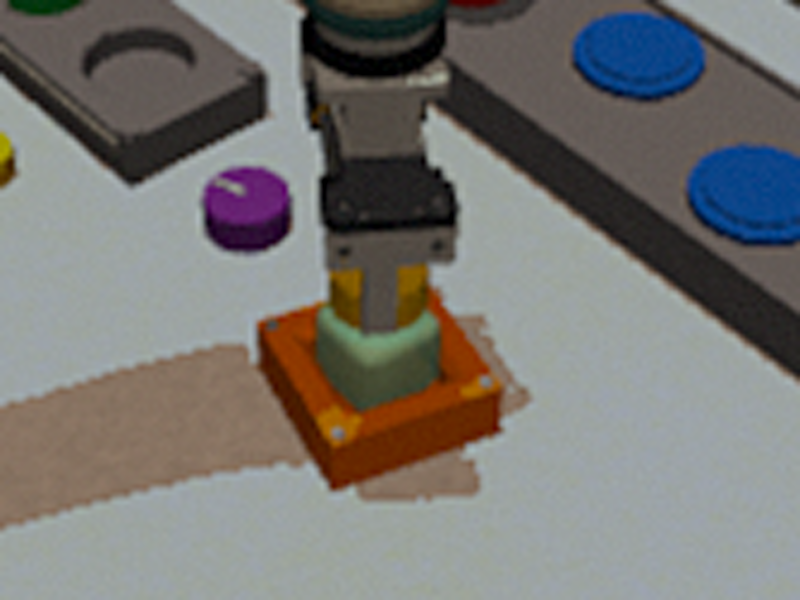

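```bash
python3 -m pendant '0 0 0 0 0 0.07 255; 0 0 0 0 0 0.07 255; 0 0 0 0 0 0 255; 0 0 0 0 0 0 255; 0 0 0.15 0 0 0 255; 0 0 0.15 0 0 0 255; 0 0 0.2 0 0 0 255; 0 0 0 0 0 0 255'; python3 -c "
from plant import r;s=r.get_state();print(s['force'],s['wrist_torque'])"
```

```text
time: 12.2
tool_pos: [0.4759, -0.1898, 0.0927]
eef_rot: [0.34, 1.543, -0.34]
force: [-0.3, -0.4, 0.0]
width: 0.0578
[-0.29502423 -0.36230056  0.01206857] [-0.07891972  0.16929106 -0.03619158]
```

```bash
python3 -m pendant '0 0 0.2 0 0 0 255; 0 0 0.3 0 0 0 255; 0 0 0.4 0 0 0 255; 0 0 0.5 0 0 0 255; 0 0 0.6 0 0 0 255; 0 0 0.6 0 0 0 255; 0 0 0.5 0 0 0 255; 0 0 0.4 0 0 0 255; 0 0 0.3 0 0 0 255; 0 0 0.2 0 0 0 255; 0 0 0 0 0 0 255; 0 0 0 0 0 0 255'
python3 - <<'E'
from h import *
img,d,W=cloud('side'); s=r.get_state(); t=s['tool_pos'];print(t,s['force'],s['wrist_torque'],s['width'],s['time'])
cv2.imwrite('pics/f.png',cv2.resize(img[175:300,200:367,::-1],(800,600),interpolation=cv2.INTER_CUBIC))
W=W.reshape(-1,3);W=W[~np.isnan(W[:,0])]
m=(np.hypot(*(W[:,:2]-t[:2]).T)<.05)&(W[:,2]>.046)&(W[:,2]<.07)
print(m.sum(),sqfit(W[m][:,:2],t[:2],-.05,.03))
E
```

```text
time: 13.7
tool_pos: [0.4754, -0.1897, 0.1323]
eef_rot: [0.34, 1.544, -0.34]
force: [-0.1, 1.0, 0.5]
width: 0.0581
[ 0.47537698 -0.18974764  0.13232581] [ 0.25642357 -0.34654871 -0.71274715] [-0.00110197 -0.0282183   0.00653671] 0.05805478110425298 13.75
188 (array([ 0.47903041, -0.19057719, -0.04079912]), np.float64(0.0018646115593866958))
```

View pics/f.png

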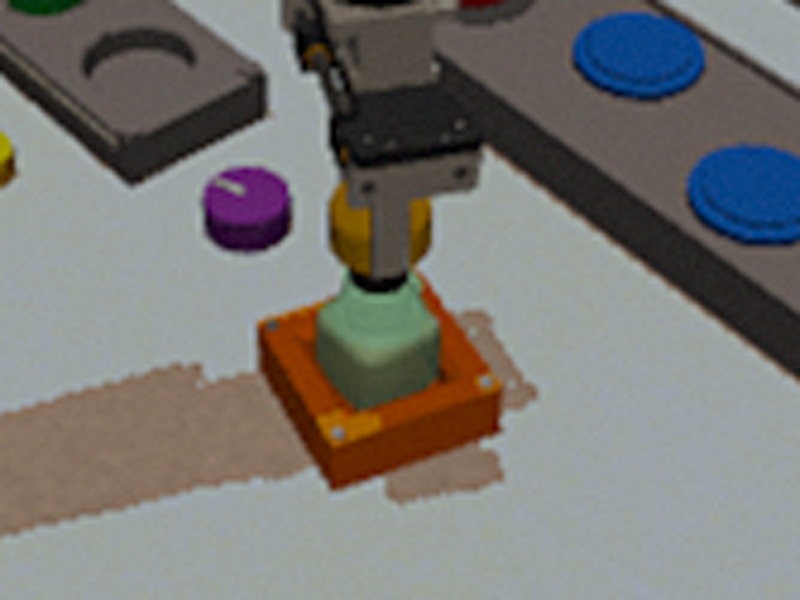

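The cap is off and level at about (380, 230). The jar, with its black seal, is still seated in the socket, so I hand in.

```bash
python3 -c "
from plant import r;print(r.hand_in())"
```

```text
the job is handed in; nothing more can be done
None
```

I handed the job in at about 13.8 s. The jar is standing in the orange socket, and the gripper is holding the cap level about 25 mm above the jar's mouth. The hand-in gave no verdict.

- **Lift and seat:** I carried the jar shut by its cap, turned it about 22° to line up with the socket, and set it down slowly. The contact force rose to 7.7 N. The tool stopped at the same height as when the jar stood in its pocket, whose floor is also 18 mm up. That agrees with the jar being fully home.
- **Unscrewing:** I turned the gripper about 77° anticlockwise, and the jar turned about 12° before the socket braced it. That puts the cap roughly 65° (about 1.1 rad) round on the jar, inside the 0.72–1.52 rad range. I worked this out from the gripper and jar angles, because the gripper hid the stripe and I had no direct reading of the seal. The cap then rose without resistance, which agrees.
- **Last checks:**
  - The jar is within about 2 mm of the socket centre, with no rise visible in the last picture; I did not measure its height.
  - The finger opening is 58 mm, so the cap is still held, and the tool force is under 1 N.
  - The neighbouring objects visible in the last picture had not visibly moved. I did not recheck the tin, press, tuna or spoon at the end.
- **Small disagreements:** The side and top cameras differed by 2–4 mm on positions, so I aimed using the side camera for both the jar and the socket. The tool axis ended about 4 mm off the jar axis, against 20 mm allowed for the cap.

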